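# Park the rolling tasting caddy in its bay

### The arm

A 6-joint arm with a two-finger parallel gripper is mounted at the origin on the work surface. World frame = base frame: x ahead of the robot, y to its left, z up, the work surface at z = 0. Lengths are in mm, angles in rad, forces in N, time in s.
With the tool pointing down it reaches from about 350 to 775 mm from the base axis. Payload 7.3 kg.
Tool frame: the origin (TCP) lies on the front face of the gripper's body, between the roots of the fingers; the fingertips stand 66 mm ahead of it and the grasp point (between the pads) lies 47 mm ahead of it (bot.tip_extent is the distance from the TCP to the fingertips, in mm); z points along the fingers, y is the line along which they close (so a half turn about z gives the same grasp; the last joint's range is limited). The gripper opens to 92 mm and grips with 3 to 60 N. Pads are 19 mm wide; open, the fingers measure 130 mm over their backs; the gripper's body (75 mm by 190 mm) begins 47 mm behind the grasp point.
Start: joints at [-1.479, 0.342, 1.524, -0, 1.275, -0.146], TCP at [123.693, -510.234, 292.241] pointing down, gripper open.
Joint ranges: [-2.53, 2.53], [-0.77, 2.02], [0.04, 2.7], [-1, 4.14], [0.28, 2.66], [-3.11, 3.11]. Speed limits (rad/s): [2.57, 2.57, 3.14, 3.14, 3.14, 3.14].

### API

Orientations are given as [roll, pitch, yaw] about the fixed x, y, z axes, in that order (R = Rz(yaw) Ry(pitch) Rx(roll)).
In Python, from plant import readout, viewer, order, bot gives the robot as it stands.
- The arm moves only by the shell command python3 -m creep 'ROWS'. ROWS is text: rows parted by semicolons, each of 7 numbers parted by spaces: the shift along the world's x, y, z in m, then the turn, a rotation vector about the world's x, y, z in rad, then the opening in per cent of the stroke, from 0 (shut) to 100 (fully open). A call has 1 to 8 rows; each row shifts and turns the commanded pose from where the row before left it; what a row does not reach is not made up. A row lasts 1/12 s, in which the tool goes at most 41.7 mm and 7.16 degrees, less where a joint would pass 70% of its speed; a pose out of reach is approached as far as the arm can. A call is refused whole if a number of a shift passes 0.0417 or a number of a turn 0.125, either way. A call with a gripper value outside its range is refused whole. The fingers move at their own pace and stop on an object; the grip force is fixed at half the most. Time passes only in rows, so rows that do not move let the fingers close. It gives the time, the measured TCP pose, the force, the opening and the grip force at its end, in the units of the state.
- readout.get_obs(): the state, without advancing time (a new reading comes with each control period).
- viewer.capture(name): name is "scene" or "top"; returns the picture (420x560x3 uint8, red, green, blue); there is no depth.
- viewer.camera_info(name): a dict with "fx", "fy", "cx", "cy" (pixels), "origin" and "rotation" of the camera in the world. Camera axes: x right, y up, looking along -z (the intrinsics and any distortion apply to the point x, -y, -z); pixel columns grow to the right and rows downward; lengths in mm; the calibration is good to about 2 mm. A picture is of the moment at which its call begins. camera_info takes no time and is no camera call.
- order.close_job(): hands the job in; it is judged then, once.
The state is a dict: "time": time; "joint_positions": joint angles; "dq": joint speeds; "tau": joint torques, N m; "tool_pos": TCP position; "tcp_rot": TCP orientation; "contact_force": force on the tool from outside, world axes, zero at the start; "moment": the same for the moment, N m; "grip_width": finger opening in mm; "finger_force": force on a finger pad.
Only numpy, scipy, OpenCV 4.12 (cv2) and the standard library are available. Lean on these libraries where they do the work, as an engineer would, in place of code of your own. Each camera call takes 0.05 s, during which the arm holds its last target. There are 200 camera calls.

### The job

Roll the tasting caddy forward until its two front castors trail straight, then steer it into the two wheel tracks of the parking bay, over the low bumps, and press it gently but firmly home against the rubber buffer, so that all four wheels stay behind the bumps when you let go. Keep it rolling on the counter with the jars standing, do not ram the buffer or force the tracks, and leave the other things on the counter alone.

Things in the scene. Friction and masses are not known exactly. Their poses are not given: they have to be found in the camera images.
- caddy: rolling caddy, sizes in mm: wooden deck 220 (x) x 160 (y) x 12, underside 40 above the counter, low steel rail round it, four wheels 30 in diameter, 9 wide, 0.9 kg with jars. Origin at counter level under the deck's middle; x forward, from handle to nose (x = 110), y left, z up. Rolls with under 1 N
- handle (a point): middle of the push bar: level dark steel tube 12 thick, 104 long along the caddy's y, at x = -118, z = 112 of the caddy; it bends down into posts at y = +-52. Free room for fingers fore and aft. Axes as the caddy's. Grip lightly; held fast, the bar cannot rise with the rear wheels over a bump and loads the tracks with over 30 N: loosen there and push
- rear_axle (a point): middle of the rear axle, x = -75, z = 15 of the caddy: two wheels at y = +-55 that do not swivel. Axes as the caddy's
- castor_left (a point): wheel centre of the left front castor, which swivels freely about an upright pivot at x = 75, y = 55 of the caddy, 13 from its wheel: trailing straight, the wheel is at x = 62. It starts turned any way and swings into line after about 60 of rolling forward. Its -x points from pivot to wheel
- castor_right (a point): the same for the right front castor, pivot at x = 75, y = -55 of the caddy
- bay: parking bay screwed to the counter: two straight wheel tracks at y = +-55, each 23 wide between aluminium strips 8 high that run from x = -5 to 190, mouths flared. Origin on the counter midway between the mouths, x into the bay, y left. With the caddy home its origin lies between x = 113 and 123 here, by the buffer's setting. Keep forces on the tracks under 30 N
- bump (a point): middle between two half-round bumps 3 high, one across each track at x = 26 of the bay. Wheels touch a bump with their centres 10 before it and are down 10 beyond it. The rear wheels thus climb with the caddy's origin from x = 91 to 111 of the bay. Takes 1 to 3 N of push
- stop: wooden end board of the bay, 180 wide, 85 high, face at x = 250; origin and axes as the bay's. In its middle, 46 up, a hard black rubber buffer, 28 in diameter, on a threaded stud: its tip stands 17 to 27 before the face, unmeasured, so home must be felt. Press with more than 4 N for a third of a second, never over 20 N
- jar_left: glass jar with brass lid standing loose on the deck, 54 in diameter, 68 high, about 0.16 kg; origin under its middle, z up
- jar_right: the same, the right jar
- wine: wine bottle standing on the counter, 74 in diameter, 300 high, to be left alone; origin under its middle
- cheese: small cheese wheel lying on the counter, 188 in diameter, 70 high, to be left alone; origin under its middle
- bowl: white bowl, 110 in diameter, 45 high, to be left alone; origin under its middle
There are look-alikes about, which are no part of the job. What is shaped like the jar_left but brown is not meant.

How it is judged:
By the outcome, as a careful person would: the job done as asked, in the order asked, and still so for the second after the job is handed in, with the robot touching nothing.
It also fails if it takes over 72 s, if anything falls off the work surface, if the arm or the gripper's body presses on something with over 40 N, if the wrist force passes 120 N, or if a joint passes its speed limit or range.

## Working session

There is one attempt and no reset: what is moved stays moved. The work goes in short steps, Python scripts to look and compute and a shell command to move; the robot and the scene stay as the last step left them, time stands still between calls to the robot, and variables do not carry over. Pictures are saved under pics/ and viewed, at most 12 in all, crops included, and the job is handed in when it is done.

```bash
ls; mkdir -p pics
python3 - <<'E'
from plant import readout, viewer
import cv2
for n in("scene","top"):
    im=viewer.capture(n); cv2.imwrite(f"pics/{n}0.png",im[:,:,::-1]); i=viewer.camera_info(n); print(n,i)
print(readout.get_obs())
E
```

```text
pics
scene {'fx': 399.4112110980676, 'fy': 399.4112110980676, 'cx': 276.3902058929578, 'cy': 211.12529595599602, 'origin': array([ 933.92050875, -584.39664047, 1029.04688287]), 'rotation': array([0.67137494, 0.00658977, 0.55578263])}
top {'fx': 393.4154495335974, 'fy': 393.4154495335974, 'cx': 275.59173125893176, 'cy': 203.50001144210492, 'origin': array([ 425.14779104,   30.32439404, 1077.27763561]), 'rotation': array([ 0.14105819, -0.01774481, -1.55562816])}
{'time': 0.1, 'joint_positions': array([-1.47900919e+00,  3.42673004e-01,  1.52492134e+00,  5.34447611e-05,
        1.27539767e+00, -1.46011800e-01]), 'dq': array([-0.00020651, -0.00326726, -0.00220518,  0.00079866, -0.00042123,
       -0.00080461]), 'tau': array([ 1.72275155e-03, -4.32004631e+01, -2.44693655e+01,  7.18314364e-02,
        5.25761582e-02, -4.81851896e-05]), 'tool_pos': array([ 123.67442356, -509.94724493,  291.6040907 ]), 'tcp_rot': array([-3.14021562e+00, -2.54161386e-04,  2.37783171e-01]), 'contact_force': array([ 0.40061896, -0.60515152, -0.68466503]), 'moment': array([ 0.05084379, -0.00974775,  0.03631845]), 'finger_force': 0.0, 'grip_width': 91.75869222718453}
```

View pics/scene0.png

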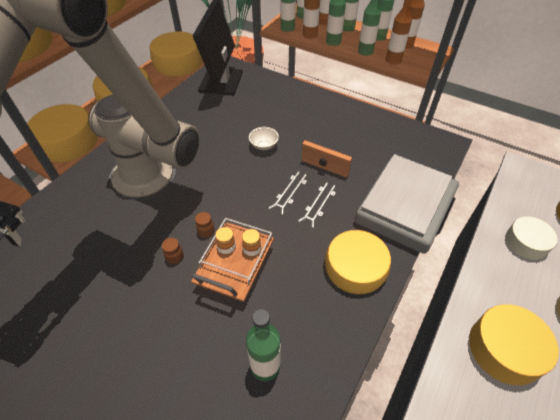

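View pics/top0.png

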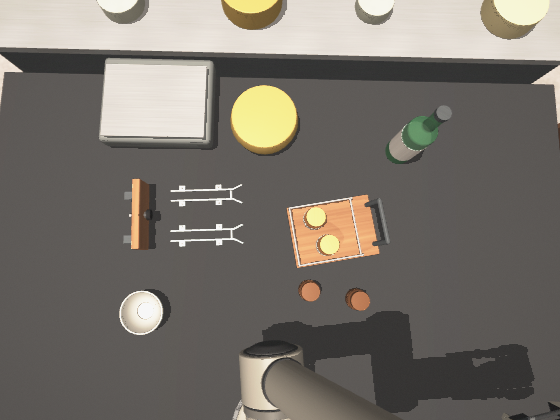

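The caddy is at about top (335,230), with its bar near (380,222) and the nose to the left (+y). The bay mouths are at about (238,210) and the buffer near (148,214). In both views the yellow-lidded jars on the deck are the real ones. The look-alikes are the brown jars at top (310,291) and (359,300). The wine is at (405,150), the cheese at (265,118) and the bowl at (141,312). Next I'll check close crops.

```bash
python3 - <<'E'
import cv2
t=cv2.imread("pics/top0.png");s=cv2.imread("pics/scene0.png")
cv2.imwrite("pics/tc.png",cv2.resize(t[170:275,120:395],None,fx=2.9,fy=2.9,interpolation=cv2.INTER_CUBIC))
cv2.imwrite("pics/sc.png",cv2.resize(s[135:305,185:360],None,fx=3.5,fy=3.5,interpolation=cv2.INTER_CUBIC))
E
cat > h.py <<'E'
import numpy as np
from scipy.spatial.transform import Rotation as R
from scipy.optimize import least_squares
from plant import viewer
def cam(n):
    i=viewer.camera_info(n); return i,R.from_euler('xyz',i['rotation']).as_matrix()
def proj(n,P):
    i,M=cam(n); c=(np.atleast_2d(P)-i['origin'])@M
    return np.c_[i['cx']-i['fx']*c[:,0]/c[:,2], i['cy']+i['fy']*c[:,1]/c[:,2]]
def ray(n,u,v):
    i,M=cam(n); return i['origin'],M@np.array([(u-i['cx'])/i['fx'],-(v-i['cy'])/i['fy'],-1])
def onz(n,u,v,z):
    o,d=ray(n,u,v); return o+d*(z-o[2])/d[2]
def tri(pt,ps):
    f=lambda P:np.r_[proj('top',P)[0]-pt,proj('scene',P)[0]-ps]
    r=least_squares(f,[500,0,50]); return r.x,r.fun
E
```

```text
(no output)
```

View pics/tc.png

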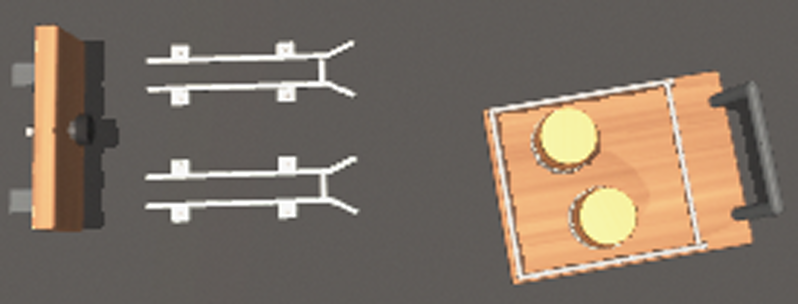

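View pics/sc.png

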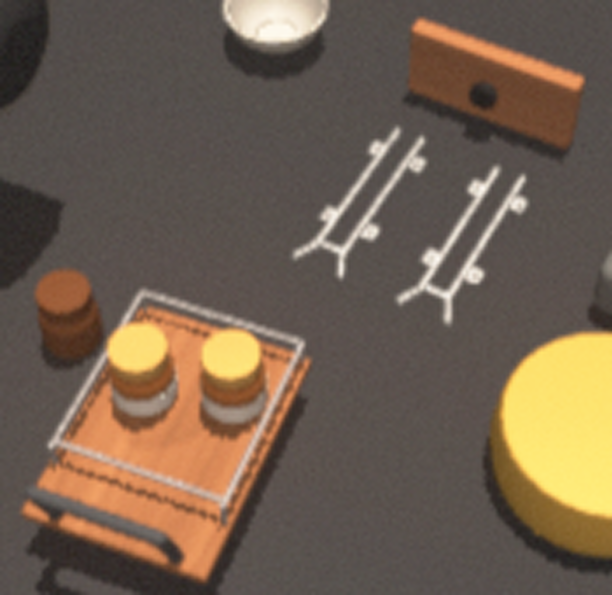

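```bash
cat > fit.py <<'E'
from h import *
T=lambda a:np.array(a,float)/2.9+[120,170]
S=lambda a:np.array(a,float)/3.5+[185,135]
def pose(p,P):
    c,s=np.cos(p[2]),np.sin(p[2]); P=np.array(P,float)
    return np.c_[p[0]+c*P[:,0]-s*P[:,1],p[1]+s*P[:,0]+c*P[:,1],P[:,2]]
def fit(mt,pt,ms,ps,x0,off=False):
    def f(p):
        return np.r_[(proj('top',pose(p,mt))-pt).ravel(),(proj('scene',pose(p,ms))-ps).ravel()]
    r=least_squares(f,x0,loss='soft_l1'); return r.x,f(r.x).reshape(-1,2)
if __name__=="__main__":
    fl,fr,rl,rr=[110,80,52],[110,-80,52],[-110,80,52],[-110,-80,52]
    p,e=fit([fl,fr,rl,rr,[-118,52,115],[-118,-52,115]],T([[516,283],[487,108],[752,243],[718,71],[774,210],[754,90]]),
      [fr,rr,rl,[-118,52,115],[-118,-52,115]],S([[310,360],[207,580],[25,512],[36,494],[176,552]]),[450,-100,1.5])
    print("caddy",p);print(e.round(1).tolist())
    ends=[[190,y,8] for y in(-68,-42,42,68)]; b=[[26,-55,3],[26,55,3]]
    q,e=fit(ends+b,T([[148,61],[148,89],[148,177],[148,206],[322,70],[322,186]]),
      ends[::-1]+b[::-1],S([[397,130],[421,140],[497,168],[522,178],[333,249],[440,290]]),[450,200,1.5])
    print("bay",q);print(e.round(1).tolist())
    for nm,a,c in(("barL",[774,210],[36,494]),("barR",[754,90],[176,552]),("buffer",[82,128],[482,95])):
        print(nm,tri(T([a])[0],S([c])[0]))
    d=p[:2]-q[:2];c,s=np.cos(q[2]),np.sin(q[2])
    print("caddy in bay",c*d[0]+s*d[1],-s*d[0]+c*d[1],p[2]-q[2])
    h=pose(p,[[-118,0,112]]);print("handle",h)
E
python3 fit.py
```

```text
caddy [ 504.67906786 -137.37701961    1.75633407]
[[-0.7, -0.2], [-1.4, -0.5], [1.2, -1.0], [0.5, -1.5], [1.7, -1.9], [-0.2, -1.9], [0.1, -1.3], [-0.7, -0.6], [-1.9, -0.4], [-1.3, -1.0], [-5.0, -4.6]]
bay [550.08744314 108.04681719 -10.94095011]
[[-0.1, -0.3], [-0.1, -0.6], [-0.0, -0.3], [0.0, -0.6], [0.0, -0.6], [1.0, -0.8], [-0.1, -0.6], [-0.4, -1.0], [-0.3, -0.6], [-0.5, -0.8], [-0.7, -0.9], [-1.3, -0.1]]
barL (array([ 472.64004721, -260.80578654,  103.87695345]), array([-0.51662081, -0.60620727, -0.85223021,  0.01756688]))
barR (array([ 581.94641485, -244.9103664 ,   94.85100874]), array([-1.96061327, -2.37878509, -3.12524261,  0.24368847]))
buffer (array([537.88860648, 348.56157909,  42.63465812]), array([ 0.07599263,  0.10291849,  0.16445947, -0.04469238]))
caddy in bay -242.57861825754165 58.740056016093 12.697284184986133
handle [[ 526.44712684 -253.35180829  112.        ]]
```

```bash
cat > plan.py <<'E'
from fit import *
from shapely.geometry import Point if False else None
E
cat > plan.py <<'E'
from fit import *
B=np.array([550.1,108.0,1.6254]); C0=np.array([504.7,-137.4,1.7563])
obs={'wine':(None,37),'cheese':(None,94)}
W=(tri([443,113],[261,319])[0]); K=tri([264.5,118],[358,256])[0]
obs={'wine':(W[:2],37),'cheese':(K[:2],94)}
def clear(p,c):  # point to deck rectangle (-124..110, +-80)
    c_,s=np.cos(p[2]),np.sin(p[2]); d=c-p[:2]; x=c_*d[0]+s*d[1]; y=-s*d[0]+c_*d[1]
    return np.hypot(max(-124-x,0,x-110),max(abs(y)-80,0))
def run(segs,cast=(2.5,2.5),log=True):
    """segs: (ds axle, dyaw) ; returns handle poses"""
    th=C0[2]; A=C0[:2]-75*np.array([np.cos(th),np.sin(th)]); ca=list(cast); mn={k:999 for k in obs}; out=[]
    for ds,dy in segs:
        n=200
        for i in range(n):
            th+=dy/n/2; A=A+ds/n*np.array([np.cos(th),np.sin(th)]); th+=dy/n/2
            for k,y in enumerate((55,-55)):
                v=np.array([ds-y*dy,150*dy])/n   # pivot motion in caddy frame
                # wheel dir angle a (0 = trailing): pivot->wheel = -13(cos a,sin a)
                lat=-np.sin(ca[k])*v[0]+np.cos(ca[k])*v[1]
                ca[k]+=lat/13-dy/n
            p=np.r_[A+75*np.array([np.cos(th),np.sin(th)]),th]
            for o,(c,r) in obs.items(): mn[o]=min(mn[o],clear(p,c)-r)
        h=p[:2]-118*np.array([np.cos(th),np.sin(th)])
        c,s=np.cos(B[2]),np.sin(B[2]); d=p[:2]-B[:2]
        b=[c*d[0]+s*d[1],-s*d[0]+c*d[1],th-B[2]]
        out.append((h,th))
        if log: print((ds,dy),'bay',np.round(b,2),'handle',h.round(1),round(th,3),'castors',np.round([np.arctan2(np.sin(a),np.cos(a)) for a in ca],2),{k:round(float(v)) for k,v in mn.items()})
    return out
if __name__=="__main__":
    print("wine",W,"cheese",K)
    for s in ([(60,0),(0,-.93),(79,0),(0,.8),(70,0)],[(40,0),(0,-.75),(95,0),(0,.62),(70,0)],[(0,-.6),(108,0),(0,.47),(70,0)],[(30,-.6),(75,0),(30,.47),(50,0)]): print();run(s)
E
python3 plan.py
```

```text
wine [ 735.92485418 -331.64183976  290.01552811] cheese [804.13564859  48.96829369  58.05019135]

(60, 0) bay [-1.8307e+02  6.6560e+01  1.3000e-01] handle [ 515.4 -194.4] 1.756 castors [0.06 0.06] {'wine': 119, 'cheese': 155}
(0, -0.93) bay [-205.13    3.01   -0.8 ] handle [ 478.3 -183.8] 0.826 castors [-1.14 -1.84] {'wine': 119, 'cheese': 63}
(79, 0) bay [-150.04  -53.61   -0.8 ] handle [ 531.9 -125.7] 0.826 castors [-0.   -0.01] {'wine': 119, 'cheese': -9}
(0, 0.8) bay [-127.34    0.21    0.  ] handle [ 563.4 -137. ] 1.626 castors [1.84 1.14] {'wine': 119, 'cheese': -13}
(70, 0) bay [-57.34   0.28   0.  ] handle [559.5 -67.1] 1.626 castors [0.01 0.01] {'wine': 119, 'cheese': -13}

(40, 0) bay [-2.029e+02  6.395e+01  1.300e-01] handle [ 519.1 -214.1] 1.756 castors [0.27 0.27] {'wine': 119, 'cheese': 155}
(0, -0.75) bay [-216.18   10.63   -0.62] handle [ 488.2 -208.1] 1.006 castors [-1.14 -1.84] {'wine': 119, 'cheese': 71}
(95, 0) bay [-138.81  -44.49   -0.62] handle [ 539.  -127.9] 1.006 castors [-0. -0.] {'wine': 119, 'cheese': -14}
(0, 0.62) bay [-124.89   -0.9     0.  ] handle [ 
[... 403 characters left out ...]
eese': 3}
(0, 0.47) bay [-145.58    0.18    0.  ] handle [ 564.4 -155.2] 1.626 castors [1.83 1.13] {'wine': 118, 'cheese': 3}
(70, 0) bay [-75.58   0.24   0.  ] handle [560.5 -85.3] 1.626 castors [0.01 0.01] {'wine': 118, 'cheese': 3}

(30, -0.6) bay [-220.89   10.06   -0.47] handle [ 504.6 -221.1] 1.156 castors [-0.89 -1.52] {'wine': 119, 'cheese': 70}
(75, 0) bay [-153.99  -23.85   -0.47] handle [ 534.8 -152.5] 1.156 castors [-0.   -0.01] {'wine': 119, 'cheese': 13}
(30, 0.47) bay [-116.97    3.23    0.  ] handle [ 559.8 -126.8] 1.626 castors [1.42 0.83] {'wine': 119, 'cheese': 13}
(50, 0) bay [-66.97   3.27   0.  ] handle [557.  -76.9] 1.626 castors [0.04 0.02] {'wine': 119, 'cheese': 13}
```

Clearances: the wine is about 119 mm from the caddy and the cheese edge is at about x = 710. A forward-only swerve of about 55 mm would bring the nose close to the cheese. So I'll back the caddy up while shifting it sideways, then roll it forward to straighten the castors. First I reach above the bar.

```bash
python3 -m creep '0.0252 0.0160 0 0 0 -0.003 45;0.0252 0.0160 0 0 0 -0.003 45;0.0252 0.0160 0 0 0 -0.003 45;0.0252 0.0160 0 0 0 -0.003 45;0.0252 0.0160 0 0 0 -0.003 45;0.0252 0.0160 0 0 0 -0.003 45;0.0252 0.0160 0 0 0 -0.003 45;0.0252 0.0160 0 0 0 -0.003 45'
python3 -m creep '0.0252 0.0160 0 0 0 -0.003 45;0.0252 0.0160 0 0 0 -0.003 45;0.0252 0.0160 0 0 0 -0.003 45;0.0252 0.0160 0 0 0 -0.003 45;0.0252 0.0160 0 0 0 -0.003 45;0.0252 0.0160 0 0 0 -0.003 45;0.0252 0.0160 0 0 0 -0.003 45;0.0252 0.0160 0 0 0 -0.003 45'
python3 -m creep '0 0 -0.02 0 0 0 45;0 0 -0.02 0 0 0 45;0 0 -0.02 0 0 0 45;0 0 0 0 0 0 45;0 0 0 0 0 0 45'
python3 - <<'E'
from plant import viewer
import cv2
a=viewer.capture("scene")[150:320,180:350,::-1];b=viewer.capture("top")[180:280,270:440,::-1]
import numpy as np
a=cv2.resize(a,(400,400),interpolation=cv2.INTER_CUBIC);b=cv2.resize(b,(400,235),interpolation=cv2.INTER_CUBIC)
b=np.vstack([b,np.zeros((165,400,3),np.uint8)])
cv2.imwrite("pics/hover.png",np.hstack([a,b]))
E
```

```text
time: 0.77
tool_pos: [326.3, -381.1, 292.0]
tcp_rot: [-3.141, 0.0, 0.214]
contact_force: [0.5, -0.1, 0.1]
grip_width: 43.7
finger_force: 0.0
time: 1.43
tool_pos: [527.9, -253.1, 291.8]
tcp_rot: [-3.141, 0.001, 0.19]
contact_force: [0.0, -1.0, 0.4]
grip_width: 41.2
finger_force: 0.0
time: 1.85
tool_pos: [526.5, -254.0, 231.3]
tcp_rot: [-3.14, 0.002, 0.19]
contact_force: [-0.7, -0.6, 0.7]
grip_width: 41.7
finger_force: 0.0
```

View pics/hover.png

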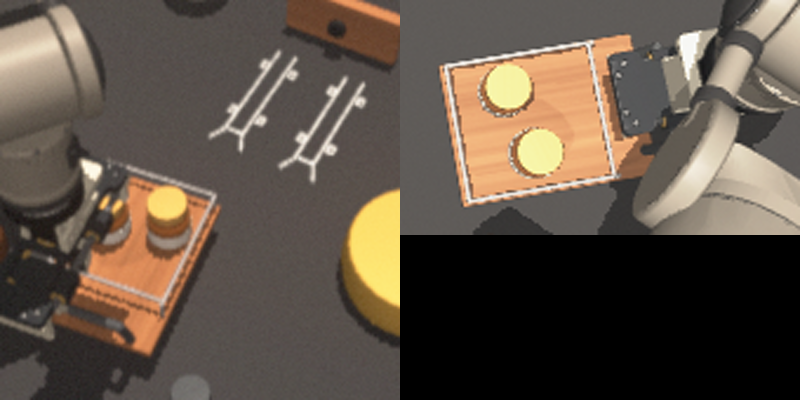

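The fingers hang astride the bar in the scene view (bar about (95,322) in the left half), and the top view shows the deck and nose clearly. Next: descend and grip.

```bash
python3 -m creep '0 0 -0.012 0 0 0 45;0 0 -0.012 0 0 0 45;0 0 -0.012 0 0 0 45;0 0 -0.012 0 0 0 45;0 0 -0.012 0 0 0 45;0 0 -0.012 0 0 0 45;0 0 0 0 0 0 45'
python3 -m creep '0 0 0 0 0 0 28;0 0 0 0 0 0 22;0 0 0 0 0 0 17;0 0 0 0 0 0 14;0 0 0 0 0 0 11;0 0 0 0 0 0 8;0 0 0 0 0 0 5;0 0 0 0 0 0 5'
```

```text
time: 2.53
tool_pos: [526.5, -254.2, 159.6]
tcp_rot: [-3.141, 0.001, 0.189]
contact_force: [-0.5, -0.5, 0.9]
grip_width: 41.1
finger_force: 0.0
time: 3.2
tool_pos: [527.1, -254.3, 160.8]
tcp_rot: [3.141, -0.001, 0.19]
contact_force: [-1.0, 0.6, 4.4]
grip_width: 11.1
finger_force: 30.0
```

```bash
cat > rows.py <<'E'
import plan,numpy as np
def rows(C,segs,n):
    """print rows (mm, rad) grouped for segs split in n each; C = current caddy pose"""
    plan.C0=np.array(C); h0=plan.C0[:2]-118*np.array([np.cos(C[2]),np.sin(C[2])]); t0=C[2]
    for sg,k in zip(segs,n):
        print("--")
        out=plan.run(plan_prev+[(sg[0]/k,sg[1]/k)]*k,log=False)[len(plan_prev):]
        for h,t in out: print(f"{(h[0]-h0[0])/1000:.4f} {(h[1]-h0[1])/1000:.4f} 0 0 0 {t-t0:.3f}",end=';'); h0,t0=h,t
        plan_prev.extend([(sg[0]/k,sg[1]/k)]*k)
plan_prev=[]
E
python3 - <<'E'
import numpy as np,plan
from rows import rows
th=1.7608;h=np.array([526.8,-254.3]);C=np.r_[h+118*np.array([np.cos(th),np.sin(th)]),th]
plan.C0=C;segs=[(-45,.33),(-45,0),(-45,-.465)]
plan.run(segs+[(90,0)])
rows(C,segs,[10,6,12])
E
```

```text
(-45, 0.33) bay [-293.65   69.25    0.47] handle [ 555.6 -291.4] 2.091 castors [2.42 2.  ] {'wine': 94, 'cheese': 157}
(-45, 0) bay [-333.86   49.05    0.47] handle [ 578.  -330.4] 2.091 castors [3.12 3.1 ] {'wine': 56, 'cheese': 157}
(-45, -0.465) bay [-369.28    5.13    0.  ] handle [ 571.6 -378.8] 1.626 castors [-1.76 -2.3 ] {'wine': 43, 'cheese': 157}
(90, 0) bay [-279.28    5.17    0.  ] handle [ 566.7 -289. ] 1.626 castors [-0. -0.] {'wine': 43, 'cheese': 106}
--
0.0023 -0.0041 0 0 0 0.033;0.0024 -0.0040 0 0 0 0.033;0.0026 -0.0040 0 0 0 0.033;0.0027 -0.0039 0 0 0 0.033;0.0028 -0.0038 0 0 0 0.033;0.0030 -0.0037 0 0 0 0.033;0.0031 -0.0036 0 0 0 0.033;0.0032 -0.0035 0 0 0 0.033;0.0033 -0.0034 0 0 0 0.033;0.0034 -0.0033 0 0 0 0.033;--
0.0037 -0.0065 0 0 0 0.000;0.0037 -0.0065 0 0 0 0.000;0.0037 -0.0065 0 0 0 0.000;0.0037 -0.0065 0 0 0 0.000;0.0037 -0.0065 0 0 0 0.000;0.0037 -0.0065 0 0 0 0.000;--
0.0003 -0.0041 0 0 0 -0.039;0.0002 -0.0041 0 0 0 -0.039;0.0000 -0.0041 0 0 0 -0.039;-0.0001 -0.0041 0 0 0 -0.039;-0.0003 -0.0041 0 0 0 -0.039;-0.0005 -0.0041 0 0 0 -0.039;-0.0006 -0.0041 0 0 0 -0.039;-0.0008 -0.0040 0 0 0 -0.039;-0.0009 -0.0040 0 0 0 -0.039;-0.0011 -0.0040 0 0 0 -0.039;-0.0012 -0.0039 0 0 0 -0.039;-0.0014 -0.0039 0 0 0 -0.039;
```

```bash
python3 -m creep '0.0023 -0.0041 0 0 0 0.033 5;0.0024 -0.0040 0 0 0 0.033 5;0.0026 -0.0040 0 0 0 0.033 5;0.0027 -0.0039 0 0 0 0.033 5;0.0028 -0.0038 0 0 0 0.033 5'
python3 -m creep '0.0030 -0.0037 0 0 0 0.033 5;0.0031 -0.0036 0 0 0 0.033 5;0.0032 -0.0035 0 0 0 0.033 5;0.0033 -0.0034 0 0 0 0.033 5;0.0034 -0.0033 0 0 0 0.033 5'
python3 - <<'E'
from plant import viewer
import cv2,numpy as np
a=viewer.capture("scene")[150:350,150:350,::-1];b=viewer.capture("top")[180:320,240:440,::-1]
a=cv2.resize(a,(400,400),interpolation=cv2.INTER_CUBIC);b=cv2.resize(b,(400,280),interpolation=cv2.INTER_CUBIC)
b=np.vstack([b,np.zeros((120,400,3),np.uint8)])
cv2.imwrite("pics/rev1.png",np.hstack([a,b]))
E
```

```text
time: 3.62
tool_pos: [540.1, -274.2, 160.8]
tcp_rot: [3.141, -0.001, 0.356]
contact_force: [-0.1, 0.8, 4.5]
grip_width: 11.1
finger_force: 30.0
time: 4.03
tool_pos: [556.0, -291.7, 160.8]
tcp_rot: [3.141, -0.0, 0.521]
contact_force: [-0.0, 1.4, 4.6]
grip_width: 11.2
finger_force: 30.0
```

View pics/rev1.png

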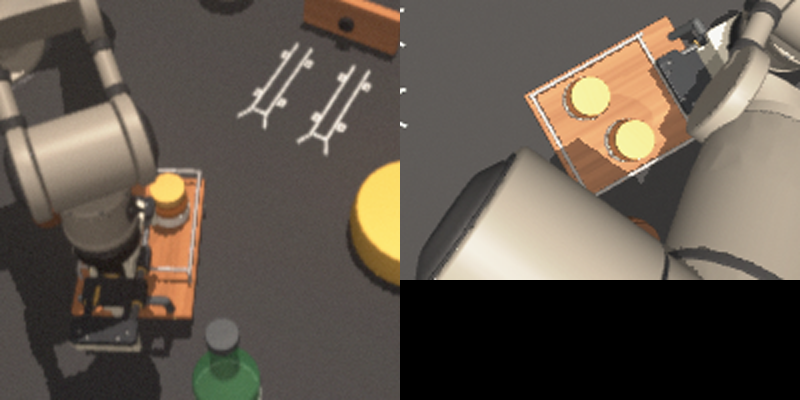

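The caddy turned with the gripper, with its deck's upper edge at about 29° (expected 30°), and the jars are standing. Next: check the bottle's base numerically, then continue reversing.

```bash
python3 - <<'E'
from h import *
print(proj('top',[[736,-332,0],[736,-332,300],[660,-300,0]]),proj('scene',[[736,-332,0],[736,-332,300]]))
print(onz('top',395,152,0),onz('scene',264,372,0))
E
python3 -m creep '0.0037 -0.0065 0 0 0 0 5;0.0037 -0.0065 0 0 0 0 5;0.0037 -0.0065 0 0 0 0 5;0.0037 -0.0065 0 0 0 0 5'
```

```text
[[398.23177546 150.63199559]
 [445.26968872 111.19547488]
 [387.67034091 176.69211277]] [[265.18091514 366.49224158]
 [260.7321931  317.04256246]]
[ 731.81871259 -322.67265885    0.        ] [ 740.76333348 -344.80782027    0.        ]
time: 4.47
tool_pos: [570.7, -317.6, 160.8]
tcp_rot: [3.141, -0.0, 0.519]
contact_force: [0.5, 1.0, 5.7]
grip_width: 10.8
finger_force: 30.0
```

```bash
python3 -m creep '0.0037 -0.0065 0 0 0 0 5;0.0037 -0.0065 0 0 0 0 5;0.0003 -0.0041 0 0 0 -0.039 5;0.0002 -0.0041 0 0 0 -0.039 5;0 -0.0041 0 0 0 -0.039 5;-0.0001 -0.0041 0 0 0 -0.039 5;-0.0003 -0.0041 0 0 0 -0.039 5;-0.0005 -0.0041 0 0 0 -0.039 5'
python3 -m creep '-0.0006 -0.0041 0 0 0 -0.039 5;-0.0008 -0.0040 0 0 0 -0.039 5;-0.0009 -0.0040 0 0 0 -0.039 5;-0.0011 -0.0040 0 0 0 -0.039 5;-0.0012 -0.0039 0 0 0 -0.039 5;-0.0014 -0.0039 0 0 0 -0.039 5;0 0 0 0 0 0 5'
python3 -m creep '-0.0002 0.004 0 0 0 0 5;-0.0003 0.006 0 0 0 0 5;-0.0003 0.006 0 0 0 0 5;-0.0004 0.006 0 0 0 0 5;-0.0003 0.006 0 0 0 0 5;-0.0003 0.006 0 0 0 0 5;-0.0003 0.006 0 0 0 0 5'
python3 -m creep '-0.0003 0.006 0 0 0 0 5;-0.0004 0.006 0 0 0 0 5;-0.0003 0.006 0 0 0 0 5;-0.0003 0.006 0 0 0 0 5;-0.0003 0.006 0 0 0 0 5;-0.0003 0.006 0 0 0 0 5;-0.0003 0.004 0 0 0 0 5;0 0 0 0 0 0 5'
python3 - <<'E'
from plant import viewer
import cv2,numpy as np
b=viewer.capture("top");cv2.imwrite("pics/f0raw.png",b[:,:,::-1])
b=b[170:310,160:440,::-1]
cv2.imwrite("pics/fwd1.png",cv2.resize(b,None,fx=2.8,fy=2.8,interpolation=cv2.INTER_CUBIC))
E
```

```text
time: 5.13
tool_pos: [577.6, -355.4, 160.8]
tcp_rot: [3.141, -0.0, 0.283]
contact_force: [-0.6, 0.2, 5.0]
grip_width: 10.7
finger_force: 30.1
time: 5.72
tool_pos: [571.2, -380.0, 160.8]
tcp_rot: [3.14, -0.0, 0.048]
contact_force: [-1.1, -0.6, 4.6]
grip_width: 10.8
finger_force: 30.0
time: 6.3
tool_pos: [569.3, -338.8, 160.8]
tcp_rot: [3.141, -0.0, 0.051]
contact_force: [-1.1, -1.0, 5.7]
grip_width: 11.1
finger_force: 30.0
time: 6.97
tool_pos: [567.3, -297.8, 160.8]
tcp_rot: [-3.141, -0.0, 0.052]
contact_force: [-0.3, 0.3, 4.9]
grip_width: 11.1
finger_force: 30.0
```

View pics/fwd1.png

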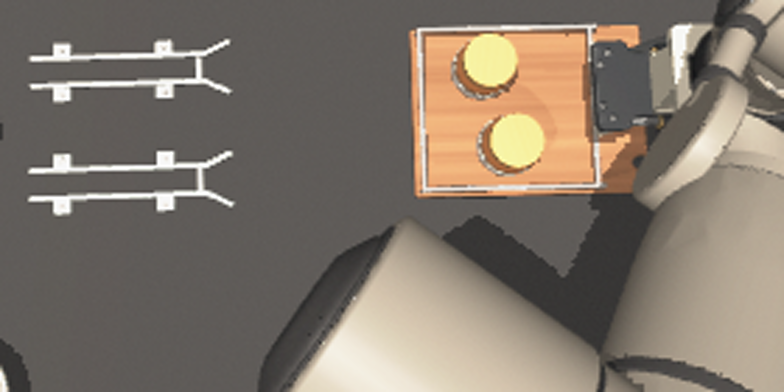

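The caddy is square to the bay: nose corners at (410,29) and (415,197) in the crop, bump middles at (199,67) and (200,180). Refitting both from the same view.

```bash
cat > rel.py <<'E'
from fit import *
def ft(m,p,x0):
    f=lambda q:(proj('top',pose(q,m))-p).ravel(); r=least_squares(f,x0); return r.x,r.fun.reshape(-1,2).round(1).tolist()
def rel(p,q):
    d=p[:2]-q[:2];c,s=np.cos(q[2]),np.sin(q[2]); return np.array([c*d[0]+s*d[1],-s*d[0]+c*d[1],p[2]-q[2]])
E
python3 - <<'E'
from rel import *
U=lambda a:np.array(a,float)/2.8+[160,170]
q,e=ft([[190,y,8] for y in(-68,-42,42,68)]+[[26,-55,3],[26,55,3]],U([[30,59],[30,87],[30,170],[30,200],[199,67],[200,180]]),[550,108,1.62]);print(q,e)
p,e=ft([[110,-80,52],[110,80,52],[-110,-80,52],[-110,80,52]],U([[410,29],[415,197],[638,26],[638,192]]),[560,-180,1.62]);print(p,e)
print(rel(p,q))
from plant import readout
o=readout.get_obs();t=o['tcp_rot'][2]+np.pi/2
print(rel(np.r_[o['tool_pos'][:2]+118*np.array([np.cos(t),np.sin(t)]),t],q))
E
```

```text
[547.99597308 108.73365086   1.62234188] [[0.0, 0.2], [0.0, -0.4], [-0.0, 0.6], [-0.0, -0.5], [-0.2, 0.3], [0.3, -0.2]]
[ 558.96796397 -175.85226616    1.59568789] [[-1.1, -0.6], [-1.6, -0.3], [-0.2, -0.0], [2.8, 0.8]]
[-2.84773243e+02  3.70522492e+00 -2.66539857e-02]
[-2.89262047e+02  1.68486915e+00  3.18193365e-04]
```

```bash
cat > edge.py <<'E'
from rel import *
import cv2
def sub(prof,th):  # subpixel first crossing upward
    i=np.argmax(prof>th); return i-1+(th-prof[i-1])/(prof[i]-prof[i-1])
def caddy(im,nose_rows,left_cols,u0,v1,x0,dbg=False):
    """im RGB; nose edge searched rightward from u0-12, left edge searched upward from v1+12"""
    s=im[:,:,0].astype(float)-im[:,:,2]
    N=[(u0-12+sub(s[v,u0-12:u0+14],45),v) for v in nose_rows]
    L=[(u,v1+12-sub(s[v1-13:v1+13,u][::-1],45)) for u in left_cols]
    def res(q):
        r=[]
        for pts,k,val in((N,0,110),(L,1,80)):
            for u,v in pts:
                P=onz('top',u,v,40.); d=P[:2]-q[:2]; c,t=np.cos(q[2]),np.sin(q[2])
                r.append(((c*d[0]+t*d[1]) if k==0 else (-t*d[0]+c*d[1]))-val)
        return np.array(r)
    r=least_squares(res,x0,loss='soft_l1'); return r.x,res(r.x)
E
python3 - <<'E'
from edge import *
im=cv2.imread("pics/f0raw.png")[:,:,::-1]
p,r=caddy(im,range(184,236,3),range(312,360,4),307,239,[559,-176,1.6])
q=np.array([548.0,108.7,1.6223]);print(p,r.round(1),rel(p,q))
E
```

```text
[ 560.59956201 -178.72395294    1.60674235] [ 0.5  0.1 -0.2 -0.3 -0.2 -0.1  0.2  0.3  0.4  0.5  0.3 -0.3 -0.6 -0.4
 -0.3 -0.1  0.1  0.1  0.6 -0.5 -0.4 -0.3 -0.3 -0.1  0.   0.2  0.5  0.1
  0.2 -0. ] [-2.87691460e+02  2.21399083e+00 -1.55576515e-02]
```

Residuals are below 0.6 mm. The caddy is at bay (-288, +2.2, -0.016 rad), and its heading carries it nearly onto the centreline. Next: roll forward 120 mm and re-measure.

```bash
python3 -m creep '-0.0002 0.004 0 0 0 0 5;-0.0002 0.006 0 0 0 0 5;-0.0002 0.006 0 0 0 0 5;-0.0002 0.006 0 0 0 0 5;-0.0002 0.006 0 0 0 0 5;-0.0002 0.006 0 0 0 0 5;-0.0002 0.006 0 0 0 0 5'
python3 -m creep '-0.0002 0.006 0 0 0 0 5;-0.0002 0.006 0 0 0 0 5;-0.0002 0.006 0 0 0 0 5;-0.0003 0.006 0 0 0 0 5;-0.0002 0.006 0 0 0 0 5;-0.0002 0.006 0 0 0 0 5;-0.0002 0.006 0 0 0 0 5'
python3 -m creep '-0.0002 0.006 0 0 0 0 5;-0.0002 0.006 0 0 0 0 5;-0.0002 0.006 0 0 0 0 5;-0.0003 0.006 0 0 0 0 5;-0.0002 0.006 0 0 0 0 5;-0.0002 0.006 0 0 0 0 5;-0.0001 0.003 0 0 0 0 5;0 0 0 0 0 0 5'
python3 - <<'E'
from plant import viewer
import cv2,numpy as np
b=viewer.capture("top");cv2.imwrite("pics/f1raw.png",b[:,:,::-1])
b=b[170:310,120:400,::-1]
cv2.imwrite("pics/fwd2.png",cv2.resize(b,None,fx=2.8,fy=2.8,interpolation=cv2.INTER_CUBIC))
E
```

```text
time: 7.6
tool_pos: [565.8, -258.6, 160.8]
tcp_rot: [3.141, -0.001, 0.051]
contact_force: [-0.5, -1.5, 5.9]
grip_width: 11.1
finger_force: 30.0
time: 8.18
tool_pos: [564.2, -216.6, 160.7]
tcp_rot: [3.141, -0.0, 0.051]
contact_force: [-1.5, -1.3, 5.6]
grip_width: 11.0
finger_force: 30.0
time: 8.85
tool_pos: [562.8, -176.9, 160.7]
tcp_rot: [-3.141, -0.0, 0.052]
contact_force: [-0.3, 0.3, 5.8]
grip_width: 11.3
finger_force: 30.0
```

View pics/fwd2.png

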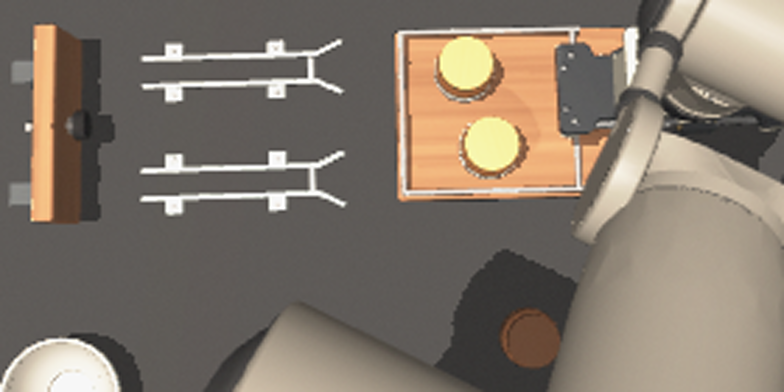

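Nose edge at crop column 397 and left edge at row about 199; the jars are upright and the tracks lie dead ahead.

Run:
```python
from edge import *
im=cv2.imread("pics/f1raw.png")[:,:,::-1]
p,r=caddy(im,range(186,238,3),range(268,322,4),262,241,[559,-60,1.6])
q=np.array([548.0,108.7,1.6223])
# bay refined by strip bright centroid per column, z=8
g=im.astype(float).min(2)
pts=[]
for lo,hi,y in((187,193,-68),(197,203,-42),(227,234,42),(237,243,68)):
    for u in list(range(186,213,2)):
        w=np.clip(g[lo:hi,u]-120,0,None)
        if w.sum()>20 : pts.append((*onz('top',u,(np.arange(lo,hi)*w).sum()/w.sum(),8.)[:2],y))
pts=np.array(pts)
f=lambda a:-np.sin(a[1])*(pts[:,0]-548)+np.cos(a[1])*(pts[:,1]-108.7)-a[0]-pts[:,2]
s=least_squares(f,[0,1.62],loss='soft_l1');print(s.x,np.abs(s.fun).mean(),[round(f(s.x)[pts[:,2]==y].mean(),1) for y in(-68,-42,42,68)])
q2=np.array([548-np.sin(s.x[1])*s.x[0],108.7+np.cos(s.x[1])*s.x[0],s.x[1]])
print(p,np.abs(r).max().round(1),rel(p,q),q2,rel(p,q2))
```

```text
[-0.19064057  1.61211043] 0.5495917529742614 [np.float64(-0.5), np.float64(0.6), np.float64(-0.6), np.float64(0.5)]
[556.0348657  -57.11186018   1.61436645] 0.7 [-1.66005632e+02  5.11933526e-01 -7.93355040e-03] [548.19047789 108.7078739    1.61211043] [-1.66002231e+02 -9.88949272e-01  2.25601989e-03]
```

Aligned to about 1 mm and 0.005 rad. Next: roll 108 mm until the castors are in the mouths, just before the bumps.

```bash
python3 -m creep '-0.0001 0.003 0 0 0 0 5;-0.0003 0.006 0 0 0 0 5;-0.0002 0.006 0 0 0 0 5;-0.0003 0.006 0 0 0 0 5;-0.0002 0.006 0 0 0 0 5;-0.0003 0.006 0 0 0 0 5;-0.0003 0.006 0 0 0 0 5'
python3 -m creep '-0.0003 0.006 0 0 0 0 5;-0.0002 0.006 0 0 0 0 5;-0.0003 0.006 0 0 0 0 5;-0.0002 0.006 0 0 0 0 5;-0.0003 0.006 0 0 0 0 5;-0.0003 0.006 0 0 0 0 5'
python3 -m creep '-0.0003 0.006 0 0 0 0 5;-0.0002 0.006 0 0 0 0 5;-0.0003 0.006 0 0 0 0 5;-0.0002 0.005 0 0 0 0 5;-0.0002 0.004 0 0 0 0 5;-0.0001 0.003 0 0 0 0 5;0 0 0 0 0 0 5'
python3 - <<'E'
from plant import viewer
import cv2,numpy as np
b=viewer.capture("top");cv2.imwrite("pics/f2raw.png",b[:,:,::-1])
a=viewer.capture("scene");cv2.imwrite("pics/s2raw.png",a[:,:,::-1])
b=b[170:270,130:330,::-1];a=a[130:270,230:370,::-1]
b=cv2.resize(b,(400,200),interpolation=cv2.INTER_CUBIC);a=cv2.resize(a,(400,400),interpolation=cv2.INTER_CUBIC)
cv2.imwrite("pics/in1.png",np.hstack([a,np.vstack([b,np.zeros((200,400,3),np.uint8)])]))
E
```

```text
time: 9.48
tool_pos: [561.2, -138.6, 160.7]
tcp_rot: [3.141, -0.001, 0.051]
contact_force: [0.2, -1.1, 4.8]
grip_width: 11.2
finger_force: 30.0
time: 9.98
tool_pos: [559.6, -102.6, 160.7]
tcp_rot: [3.141, -0.001, 0.052]
contact_force: [0.1, -1.1, 6.0]
grip_width: 10.8
finger_force: 30.0
time: 10.57
tool_pos: [558.1, -72.1, 160.7]
tcp_rot: [-3.141, -0.0, 0.052]
contact_force: [-1.2, -0.6, 6.9]
grip_width: 11.0
finger_force: 30.0
```

View pics/in1.png

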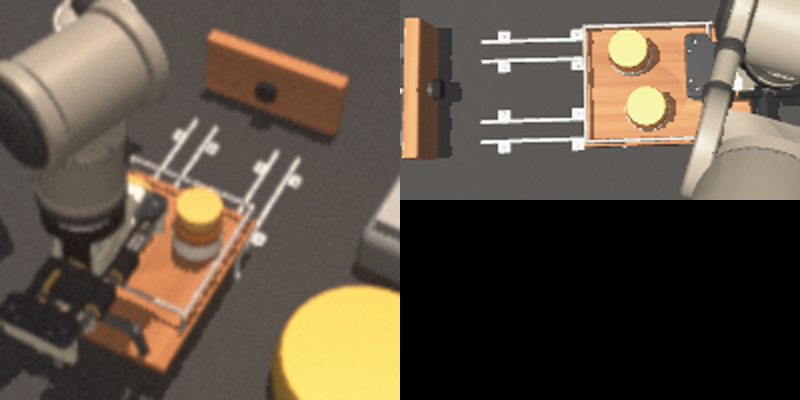

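The nose is over the track ends with the strips symmetric beneath it (top view: nose at u = 585, strips 26..143). There is no side load. Next: verify the offset, then loosen the fingers into a cage and push over the front bumps.

```bash
python3 - <<'E'
from edge import *
im=cv2.imread("pics/f2raw.png")[:,:,::-1]
p,r=caddy(im,range(186,238,3),range(226,272,4),222,243,[552,45,1.61])
print(p,np.abs(r).max().round(1),rel(p,np.array([548.19,108.7,1.6121])),rel(p,np.array([548.0,108.7,1.6223])))
E
python3 -m creep '0 0 0 0 0 0 12;0 0 0 0 0 0 16;0 0 0 0 0 0 19;0 0 0 0 0 0 19;0 0 0 0 0 0 19'
```

```text
[550.8229934   43.61340845   1.62140299] 0.7 [-6.51398022e+01  5.68032119e-02  9.30298560e-03] [-6.51456156e+01  5.31466662e-01 -8.97014398e-04]
time: 11.08
tool_pos: [557.9, -72.8, 159.8]
tcp_rot: [-3.141, 0.001, 0.052]
contact_force: [0.0, -0.5, -0.7]
grip_width: 17.6
finger_force: 0.0
```

```bash
python3 -m creep '-0.0001 0.003 0 0 0 0 19;-0.0002 0.004 0 0 0 0 19;-0.0002 0.004 0 0 0 0 19;-0.0002 0.004 0 0 0 0 19;-0.0002 0.004 0 0 0 0 19;-0.0002 0.004 0 0 0 0 19;-0.0002 0.004 0 0 0 0 19;-0.0002 0.004 0 0 0 0 19'
python3 -m creep '-0.0002 0.004 0 0 0 0 19;-0.0002 0.004 0 0 0 0 19;-0.0002 0.004 0 0 0 0 19;-0.0002 0.004 0 0 0 0 19'
python3 -m creep '-0.0002 0.004 0 0 0 0 19;-0.0002 0.004 0 0 0 0 19;-0.0002 0.004 0 0 0 0 19;-0.0002 0.004 0 0 0 0 19'
```

```text
time: 11.75
tool_pos: [556.7, -41.5, 160.2]
tcp_rot: [-3.141, 0.0, 0.052]
contact_force: [0.2, 0.1, -0.1]
grip_width: 17.3
finger_force: 0.0
time: 12.08
tool_pos: [556.0, -25.6, 160.3]
tcp_rot: [3.141, -0.0, 0.052]
contact_force: [0.0, 0.4, -1.0]
grip_width: 17.6
finger_force: 0.3
time: 12.42
tool_pos: [555.2, -9.7, 160.3]
tcp_rot: [3.141, -0.0, 0.052]
contact_force: [-0.0, -0.2, -0.4]
grip_width: 17.4
finger_force: 0.3
```

The front castors are over the bumps with negligible force. Next: roll on to just before the rear bumps.

```bash
python3 -m creep '-0.0002 0.005 0 0 0 0 19;-0.0003 0.005 0 0 0 0 19;-0.0002 0.005 0 0 0 0 19;-0.0003 0.005 0 0 0 0 19;-0.0002 0.005 0 0 0 0 19;-0.0003 0.005 0 0 0 0 19;-0.0002 0.005 0 0 0 0 19;-0.0003 0.005 0 0 0 0 19'
python3 -m creep '-0.0002 0.005 0 0 0 0 19;-0.0003 0.005 0 0 0 0 19;-0.0002 0.005 0 0 0 0 19;-0.0003 0.005 0 0 0 0 19;-0.0002 0.005 0 0 0 0 19;-0.0003 0.005 0 0 0 0 19;-0.0002 0.003 0 0 0 0 19;0 0 0 0 0 0 19'
python3 - <<'E'
from plant import viewer
import cv2,numpy as np
b=viewer.capture("top");cv2.imwrite("pics/f3raw.png",b[:,:,::-1])
a=viewer.capture("scene");
b=b[170:270,110:310,::-1];a=a[110:250,240:380,::-1]
b=cv2.resize(b,(400,200),interpolation=cv2.INTER_CUBIC);a=cv2.resize(a,(400,400),interpolation=cv2.INTER_CUBIC)
cv2.imwrite("pics/in2.png",np.hstack([a,np.vstack([b,np.zeros((200,400,3),np.uint8)])]))
E
```

```text
time: 13.08
tool_pos: [553.2, 30.5, 160.3]
tcp_rot: [3.141, 0.0, 0.052]
contact_force: [0.2, -1.3, 0.2]
grip_width: 17.2
finger_force: 0.3
time: 13.75
tool_pos: [551.5, 63.7, 160.2]
tcp_rot: [-3.141, -0.0, 0.052]
contact_force: [0.2, -0.3, 0.6]
grip_width: 17.4
finger_force: 0.0
```

View pics/in2.png

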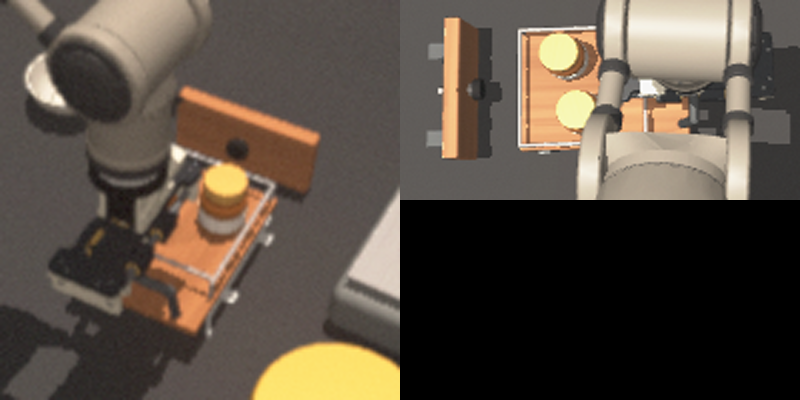

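Square in the tracks with the jars standing; the nose is about 45 mm short of the buffer (top view nose at u = 519, buffer at 478). Next: slowly over the rear bumps.

```bash
python3 -m creep '-0.0001 0.003 0 0 0 0 19;-0.0002 0.004 0 0 0 0 19;-0.0002 0.004 0 0 0 0 19;-0.0002 0.003 0 0 0 0 19;-0.0001 0.002 0 0 0 0 19;-0.0001 0.002 0 0 0 0 19'
python3 -m creep '-0.0001 0.002 0 0 0 0 19;-0.0001 0.002 0 0 0 0 19;-0.0001 0.002 0 0 0 0 19;-0.0001 0.002 0 0 0 0 19'
python3 -m creep '-0.0001 0.002 0 0 0 0 19;-0.0001 0.002 0 0 0 0 19;-0.0001 0.002 0 0 0 0 19'
python3 -m creep '-0.0001 0.002 0 0 0 0 19;-0.0001 0.002 0 0 0 0 19'
```

```text
time: 14.35
tool_pos: [550.6, 81.3, 160.2]
tcp_rot: [3.141, 0.0, 0.052]
contact_force: [-0.2, -0.1, -0.5]
grip_width: 17.7
finger_force: 0.2
time: 14.68
tool_pos: [550.4, 88.8, 160.5]
tcp_rot: [3.141, -0.0, 0.052]
contact_force: [0.4, -2.5, 1.3]
grip_width: 17.7
finger_force: 1.0
time: 14.93
tool_pos: [549.9, 95.2, 160.2]
tcp_rot: [-3.141, -0.0, 0.052]
contact_force: [-0.2, -0.4, -0.1]
grip_width: 17.4
finger_force: 0.4
time: 15.1
tool_pos: [549.6, 99.3, 160.1]
tcp_rot: [-3.141, 0.0, 0.052]
contact_force: [0.1, -0.1, -0.6]
grip_width: 17.4
finger_force: 0.1
```

Over the crest. Next: feel for the buffer in 1 mm rows.

```bash
python3 -m creep '0 0.0015 0 0 0 0 19;-0.0001 0.0015 0 0 0 0 19;0 0.001 0 0 0 0 19;0 0.001 0 0 0 0 19'
python3 -m creep '-0.0001 0.001 0 0 0 0 19;0 0.001 0 0 0 0 19;0 0.001 0 0 0 0 19'
python3 -m creep '-0.0001 0.001 0 0 0 0 19;0 0.001 0 0 0 0 19'
```

```text
time: 15.43
tool_pos: [549.5, 104.2, 160.2]
tcp_rot: [3.142, 0.0, 0.052]
contact_force: [0.2, -0.2, -0.4]
grip_width: 17.5
finger_force: 0.0
time: 15.68
tool_pos: [549.5, 107.0, 160.3]
tcp_rot: [3.142, -0.0, 0.052]
contact_force: [-0.3, -0.7, 0.0]
grip_width: 17.2
finger_force: 0.0
time: 15.85
tool_pos: [549.4, 109.0, 160.3]
tcp_rot: [3.141, 0.0, 0.052]
contact_force: [1.2, -0.0, 0.1]
grip_width: 17.4
finger_force: 0.1
```

```bash
python3 -m creep '-0.0001 0.001 0 0 0 0 19;0 0.001 0 0 0 0 19'
python3 -m creep '0 0.001 0 0 0 0 19;-0.0001 0.001 0 0 0 0 19'
python3 -m creep '0 0.001 0 0 0 0 19;-0.0001 0.001 0 0 0 0 19'
```

```text
time: 16.02
tool_pos: [549.3, 111.0, 160.3]
tcp_rot: [3.141, 0.0, 0.052]
contact_force: [-0.8, -1.6, 0.3]
grip_width: 17.2
finger_force: 0.2
time: 16.18
tool_pos: [549.2, 113.0, 160.2]
tcp_rot: [3.141, 0.0, 0.052]
contact_force: [0.1, -0.9, 0.6]
grip_width: 17.4
finger_force: 0.2
time: 16.35
tool_pos: [549.1, 114.9, 160.3]
tcp_rot: [3.141, 0.0, 0.052]
contact_force: [0.5, -5.1, 1.2]
grip_width: 17.3
finger_force: 3.0
```

Buffer contact (Fy -5). Next: press slightly more and hold.

```bash
python3 -m creep '0 0.0005 0 0 0 0 19'
python3 -m creep '0 0 0 0 0 0 19'
```

```text
time: 16.43
tool_pos: [549.1, 114.9, 160.3]
tcp_rot: [3.14, 0.0, 0.052]
contact_force: [-0.6, -6.4, 1.7]
grip_width: 17.7
finger_force: 3.1
time: 16.52
tool_pos: [549.1, 114.9, 160.3]
tcp_rot: [3.14, 0.0, 0.052]
contact_force: [-0.6, -4.7, 0.4]
grip_width: 17.4
finger_force: 2.3
```

```bash
python3 -m creep '0 0.001 0 0 0 0 19;0 0 0 0 0 0 19'
python3 -m creep '0 0.001 0 0 0 0 19;0 0 0 0 0 0 19'
```

```text
time: 16.68
tool_pos: [549.3, 115.1, 160.3]
tcp_rot: [3.139, 0.0, 0.052]
contact_force: [0.3, -8.3, 1.3]
grip_width: 17.3
finger_force: 4.4
time: 16.85
tool_pos: [549.4, 115.3, 160.4]
tcp_rot: [3.138, -0.0, 0.052]
contact_force: [0.9, -12.9, 2.5]
grip_width: 17.4
finger_force: 6.3
```

12.9 N, inside the 4–20 N window. Next: hold 0.6 s, back off gently, and open a little.

```bash
python3 -m creep '0 0 0 0 0 0 19;0 0 0 0 0 0 19;0 0 0 0 0 0 19;0 0 0 0 0 0 19'
python3 -m creep '0 0 0 0 0 0 19;0 0 0 0 0 0 19;0 0 0 0 0 0 19'
python3 -m creep '0 -0.001 0 0 0 0 19;0 -0.001 0 0 0 0 19;0 -0.001 0 0 0 0 20;0 -0.001 0 0 0 0 22;0 -0.001 0 0 0 0 25;0 0 0 0 0 0 30;0 0 0 0 0 0 35;0 0 0 0 0 0 38'
```

```text
time: 17.18
tool_pos: [549.4, 115.2, 160.3]
tcp_rot: [3.138, -0.0, 0.052]
contact_force: [-0.3, -12.8, 0.6]
grip_width: 17.5
finger_force: 6.2
time: 17.43
tool_pos: [549.4, 115.2, 160.4]
tcp_rot: [3.138, -0.0, 0.052]
contact_force: [-0.5, -11.9, 1.2]
grip_width: 17.6
finger_force: 6.2
time: 18.1
tool_pos: [549.1, 112.7, 160.2]
tcp_rot: [-3.142, 0.0, 0.052]
contact_force: [0.4, 0.4, 0.6]
grip_width: 33.6
finger_force: 0.0
```

```bash
python3 -m creep '0 0 0.005 0 0 0 38;0 0 0.012 0 0 0 38;0 0 0.015 0 0 0 38;0 0 0.02 0 0 0 38;0 0 0.02 0 0 0 38;0 0 0.02 0 0 0 38;0 0 0.02 0 0 0 38;0 0 0.02 0 0 0 38'
python3 -m creep '0 -0.03 0 0 0 0 38;0 -0.03 0 0 0 0 38;0 -0.03 0 0 0 0 38;0 -0.03 0 0 0 0 38;0 -0.03 0 0 0 0 38;0 -0.03 0 0 0 0 38;0 0 0 0 0 0 38'
python3 - <<'E'
from plant import viewer
import cv2,numpy as np
b=viewer.capture("top");cv2.imwrite("pics/f4raw.png",b[:,:,::-1])
a=viewer.capture("scene");
b=b[170:270,110:310,::-1];a=a[110:250,240:380,::-1]
b=cv2.resize(b,(400,200),interpolation=cv2.INTER_CUBIC);a=cv2.resize(a,(400,400),interpolation=cv2.INTER_CUBIC)
cv2.imwrite("pics/end.png",np.hstack([a,np.vstack([b,np.zeros((200,400,3),np.uint8)])]))
from edge import *
im=cv2.imread("pics/f4raw.png")[:,:,::-1]
p,r=caddy(im,range(188,238,3),range(172,200,4),160,245,[541,225,1.61])
print(p,np.abs(r).max().round(1),rel(p,np.array([548.19,108.7,1.6121])))
E
```

```text
time: 18.77
tool_pos: [548.9, 112.5, 293.7]
tcp_rot: [-3.142, -0.0, 0.052]
contact_force: [0.2, -0.1, 0.4]
grip_width: 35.1
finger_force: 0.0
time: 19.35
tool_pos: [549.0, -72.1, 292.6]
tcp_rot: [3.139, -0.0, 0.048]
contact_force: [-0.3, 0.1, 0.4]
grip_width: 34.9
finger_force: 0.0
[540.78344739 233.8561358    1.61898312] 0.7 [1.25355224e+02 2.23229731e+00 6.88311888e-03]
```

View pics/end.png

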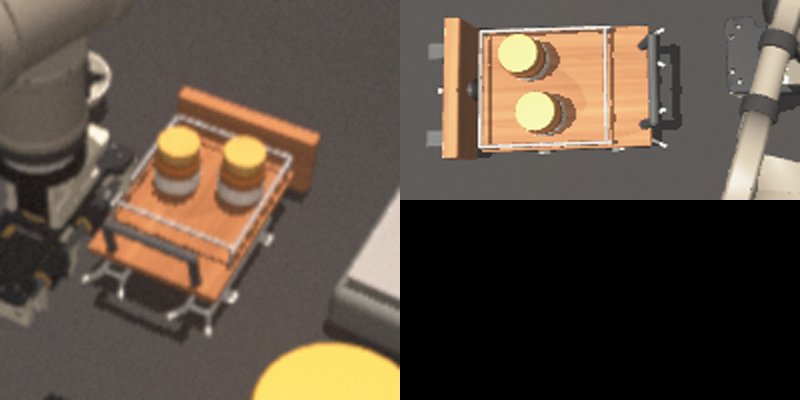

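The caddy sits against the buffer at about bay x = 122 or a little more (image reading 125, ±3). That puts the rear wheels beyond the bumps, and both bumps show empty at the rear. The jars are upright and the arm is clear, so I'm handing in.

```bash
python3 -c "
from plant import order
print(order.close_job())"
```

```text
the job is handed in; nothing more can be done
None
```

The caddy is parked against the buffer with all four wheels behind the bumps and both jars standing. I pressed it home at about 13 N for over half a second, let go, and handed the job in after about 19 s of robot time. Before rolling forward I backed it up about 120 mm so its nose would stay clear of the cheese, which the task did not mention.

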